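Gauge a blind bore with a depth rod and set the scale cursor

ROBOT

A 7-joint arm with a two-finger parallel gripper is mounted at the origin on the work surface. World frame = base frame: x ahead of the robot, y to its left, z up, the work surface at z = 0. Lengths are in m, angles in rad, forces in N, time in s.
With the tool pointing down it reaches from about 0.425 to 0.875 m from the base axis. Payload 4.7 kg.
Tool frame: the origin (TCP) lies at the very end of the fingers, on their centre line; the grasp point (between the pads) lies 19 mm behind it; z points along the fingers, y is the line along which they close (so a half turn about z gives the same grasp; the last joint's range is limited). The gripper opens to 87 mm and grips with 3 to 60 N. Pads are 19 mm wide; open, the fingers measure 117 mm over their backs; the gripper's body (75 mm by 190 mm) begins 51 mm behind the grasp point.
Start: joints at [0.014, 0.321, -0.07, 1.45, 0.023, 1.371, -0.057], TCP at [0.65, -0, 0.223] pointing down, gripper open.
Joint ranges: [-2.86, 2.86], [-0.3, 2.09], [-1.38, 1.24], [0.06, 2.45], [-1.56, 4.7], [0.09, 2.05], [-2.69, 2.69]. Speed limits (rad/s): [2.57, 2.57, 3.14, 3.14, 3.14, 3.14, 3.14].

INTERFACE

Orientations are given as a rotation vector (axis times angle).
In Python, from bench import get_state, get_image, get_calibration, close_job gives the robot as it stands.
- The arm moves only by the shell command python3 -m crank 'ROWS' [FORCE]. ROWS is JSON, a list of rows, each a list of 5 numbers: the opening, from 0 (shut) to 1 (fully open), then the shift along the world's x, y, z in units of 0.2 m (1.0 is 0.2 m), then the turn about the world's z in units of 2 pi rad (1.0 is 2 pi rad). A call has 1 to 5 rows; each row is the pose to reach, as a shift and turn from the pose commanded when the call began, turning the shorter way round; what a row does not reach only later rows make up. A row lasts 1/8 s, in which the tool goes at most 62.5 mm and 10.7 degrees, less where a joint would pass 70% of its speed; a pose out of reach is approached as far as the arm can. A call with a number of a shift or a turn outside -1 to 1 is refused whole. A call with a gripper value outside its range is refused whole. The fingers move at their own pace and stop on an object; FORCE is the grip in N (left out, the last holds). Time passes only in rows, so rows that repeat a pose let the fingers close. It gives the time, the measured TCP pose, the force, the opening and the grip force at its end, in the units of the state.
- get_state(): the state, without advancing time (a new reading comes with each control period).
- get_image(name): name is "scene" or "side" or "wrist"; returns the picture (420x560x3 uint8, red, green, blue); there is no depth.
- get_calibration(name): a dict with "fovy" (degrees; the focal length in pixels is half the picture's height over the tangent of half this angle, whatever the lens; pixels are square), "cx", "cy" (the principal point, pixels), "R" (3x3) and "t" (3): a world point X has camera coordinates R X + t. Camera axes: x right, y down, z forward; pixel columns grow to the right and rows downward; lengths in m; the calibration is good to about 2 mm. The wrist camera is an equidistant fisheye: a pixel r from the principal point sees the ray r / f radians off the axis. A picture is of the moment at which its call begins: read the wrist's pose just before it. get_calibration takes no time and is no camera call; for the wrist camera it gives the pose at the moment of the call.
- close_job(): hands the job in; it is judged then, once.
The state is a dict: "time": time; "joint_positions": joint angles; "qd": joint speeds; "joint_torque": joint torques, N m; "position": TCP position; "tool_rot": TCP orientation; "ft_force": force on the tool from outside, world axes, zero at the start; "torque": the same for the moment, N m; "grip_width": opening from 0.0 (shut) to 1.0 (fully open); "grip_force": force on a finger pad.
Only numpy, scipy, OpenCV 4.12 (cv2) and the standard library are available. Lean on these libraries where they do the work, as an engineer would, in place of code of your own. Each camera call takes 0.05 s, during which the arm holds its last target. There are 200 camera calls.

TASK

Take the steel depth rod from its wooden rack and slide it, tapered tip first, into the bore of the clamped steel sleeve, pushing gently until it bottoms. Let go of it there; then take the orange cursor by its upright grip and slide it along the scale until its blade just touches the rod's outer end, so that the scale shows the exposed length, without shoving hard. Leave rod and cursor there, let go of everything, and leave the other things on the bench alone.

Things in the scene. Friction and masses are not known exactly. Their poses are not given: they have to be found in the camera images.
- bench: Fixed bench: grey base plate 14 mm high (x -130 to 240, y -105 to 35 mm) with a steel sleeve (58 mm diameter, x -122 to 0 mm, bore axis level) under two clamps (tops 103 mm up), and an aluminium scale bar at y = -68 mm (30 mm wide, x 0 to 230 mm, top 24 mm up). Origin: on the table below the bore's mouth. +x: out of the bore along its axis (the rod goes in towards -x), z up.
- mouth (a point): Centre of the bore's mouth, on the sleeve's end face, 60 mm above the table; axes as the bench. The bore is 14 mm in diameter, blind, with a flat bottom; its depth differs from part to part, 58 to 100 mm, and cannot be seen (the rules call the bottom bore_bottom_c0, a point 9 mm behind its face). A gentle push of 5 to 10 N against the bottom is enough.
- rod: Loose steel depth rod, 12 mm diameter, 150 mm long, 0.10 to 0.19 kg, with a fixed red push collar (22 mm diameter, 5 mm thick, 36 to 41 mm from the rod's middle towards the outer end) and a red band at the outer end; the 34 mm beyond the collar are for gripping. It starts level in the rack's notches, axis 36 mm up. Origin: its middle. x axis: from the tapered tip to the outer end; may be rolled.
- rod_tip (a point): Centre of the rod's tapered tip (flat of 6 mm diameter, widening to 12 mm over 5 mm): 75 mm from the rod's middle, on its -x side.
- rod_end (a point): Centre of the rod's flat outer end, 75 mm from its middle on its +x side; axes as the rod.
- cursor (a joint): Slide of the orange cursor along the scale, m: the distance from the sleeve's end face (mouth plane) to the inner face of its blade, so it is the exposed rod length when the blade touches the rod's end. Grows away from the sleeve, range 0 to 0.195; starts at 0.175 to 0.19, out beyond the rod's length. Stays where it is left; sliding it takes about 1.5 N, and a few N more shows that it touches the rod.
- blade (a point): Point on the inner face (towards the sleeve) of the cursor's blade, on the bore's axis, 60 mm above the table. The blade is 6 mm thick, 22 mm wide and reaches from 34 to 70 mm above the table, across the rod's line (cursor_c3 in the rules).
- cursor_grip (a point): Middle of the cursor's upright orange grip at the height to take it, 72 mm above the table: a block 14 mm along the slide, 24 mm across it, its top 88 mm above the table. It lies 20 mm farther from the sleeve than the blade's inner face and 68 mm to the side of the rod's line.
- rack: Fixed wooden rack for the rod, 56 x 50 mm base, with two notched supports (12 mm thick, 38 mm high, 30 mm wide) 18 mm either side of its middle along its x axis, which runs along the rod; the rod is free between and beyond them. Origin: under its middle, on the table.
- ref_block: Bystander: loose steel hardness reference block, disc 60 mm diameter, 16 mm high. Leave it alone.
- oil: Bystander: loose white bottle with red cap, 44 mm diameter, 110 mm high, standing. Leave it alone.
- case: Bystander: loose small aluminium case, 90 x 130 x 45 mm. Leave it alone.
Mind the look-alikes: they are no part of the job. What is shaped like the rod but purple or turquoise is not meant.

How it is judged:
By the outcome, as a careful person would: the job done as asked, in the order asked, and still so for the second after the job is handed in, with the robot touching nothing.
It also fails if it takes over 58 s, if anything falls off the work surface, if the arm or the gripper's body presses on something with over 40 N, if the wrist force passes 120 N, or if a joint passes its speed limit or range.

## Working session

There is one attempt and no reset: what is moved stays moved. The work goes in short steps, Python scripts to look and compute and a shell command to move; the robot and the scene stay as the last step left them, time stands still between calls to the robot, and variables do not carry over. Pictures are saved under pics/ and viewed, at most 10 in all, crops included, and the job is handed in when it is done.

```bash
mkdir -p pics; ls; python3 - <<'E'
from bench import *
import cv2
s=get_state();print({k:s[k] for k in('time','position','tool_rot','grip_width')})
for n in("scene","side","wrist"):
    c=get_calibration(n);print(n,c)
    cv2.imwrite(f"pics/{n}0.png",get_image(n)[:,:,::-1])
E
```

```text
pics
{'time': 0.0, 'position': array([ 6.49461904e-01, -4.04187134e-05,  2.21478736e-01]), 'tool_rot': array([-2.22047282, -2.22065759,  0.00222313]), 'grip_width': 1.0004133128620833}
scene {'fovy': 57.47886988768475, 'cx': 276.391273857635, 'cy': 208.4956181550999, 'R': array([[-0.83521754,  0.54991537,  0.00218056],
       [ 0.41760722,  0.63683638, -0.64810773],
       [-0.35779306, -0.54040033, -0.76154554]]), 't': array([ 0.42325979, -0.18554646,  1.41804658])}
side {'fovy': 45.9470900578614, 'cx': 280.63419668326804, 'cy': 220.1282815046967, 'R': array([[-0.89545692, -0.44483266,  0.01675754],
       [-0.23019435,  0.43050833, -0.87273887],
       [ 0.38100849, -0.78535755, -0.48789963]]), 't': array([0.49841417, 0.16493167, 1.15455188])}
wrist {'fovy': 65.70646984690485, 'cx': 274.66914730656487, 'cy': 204.84707669895155, 'R': array([[ 0.9999961 ,  0.00103316, -0.00259431],
       [ 0.00164844, -0.96829931,  0.24978738],
       [-0.002254  , -0.24979069, -0.96829723]]), 't': array([-0.64875176, -0.03075685,  0.38955159])}
```

View pics/scene0.png

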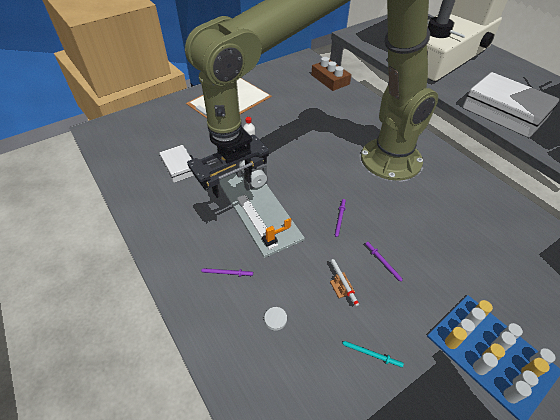

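View pics/side0.png

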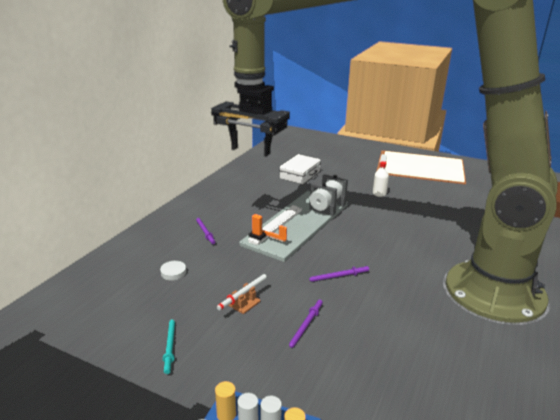

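View pics/wrist0.png

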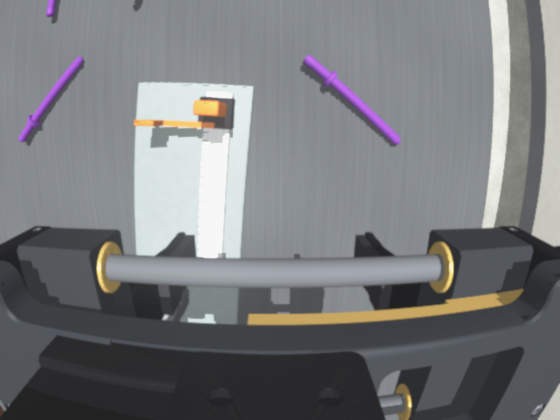

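The scene view shows the rod in its orange-brown rack at about (342,282), with its red collar and band towards +y. The orange cursor is at (275,232) and the sleeve is half hidden by the gripper. The side view shows the rod at (243,292), the cursor at (265,230) and the sleeve face at (320,200). The wrist view shows the plate, scale and cursor at (210,110).

```bash
cat > h.py <<'E'
import numpy as np,cv2
from bench import *
def foc(c): return 210/np.tan(np.radians(c['fovy'])/2)
def ray(c,n,uv):
    uv=np.atleast_2d(np.asarray(uv,float));d=(uv-[c['cx'],c['cy']])/foc(c)
    if n=='wrist':
        r=np.linalg.norm(d,axis=1,keepdims=True);v=np.hstack([d/np.maximum(r,1e-9)*np.sin(r),np.cos(r)])
    else: v=np.hstack([d,np.ones((len(d),1))])
    return -c['R'].T@c['t'], v@c['R']
def plane(c,n,uv,z):
    o,d=ray(c,n,uv);return o+d*((z-o[2])/d[:,2:])
def proj(c,n,X):
    p=np.atleast_2d(X)@c['R'].T+c['t']
    if n=='wrist':
        r=np.linalg.norm(p[:,:2],axis=1,keepdims=True);q=p[:,:2]/r*np.arctan2(r,p[:,2:])
    else: q=p[:,:2]/p[:,2:]
    return q*foc(c)+[c['cx'],c['cy']]
def tri(cs):  # [(c,n,uv)]
    A=np.zeros((3,3));b=np.zeros(3)
    for c,n,uv in cs:
        o,d=ray(c,n,uv);d=d[0]/np.linalg.norm(d[0]);M=np.eye(3)-np.outer(d,d);A+=M;b+=M@o
    return np.linalg.solve(A,b)
def blobs(im,lo,hi,roi=None,mn=4):
    m=cv2.inRange(cv2.cvtColor(im,cv2.COLOR_RGB2HSV),np.array(lo),np.array(hi))
    if roi: k=np.zeros_like(m);k[roi[1]:roi[3],roi[0]:roi[2]]=1;m=m*k
    n,l,s,ce=cv2.connectedComponentsWithStats(m);return [(ce[i],s[i]) for i in range(1,n) if s[i][4]>=mn],m
E
python3 - <<'E'
from h import *
P={}
for n,roi in(("scene",(320,245,370,315)),("side",(205,265,280,320))):
    c=get_calibration(n);im=cv2.imread(f"pics/{n}0.png")[:,:,::-1].copy()
    b,m=blobs(im,(0,190,90),(4,255,255),roi)
    b2,_=blobs(im,(174,190,90),(180,255,255),roi)
    for ce,s in b+b2: print(n,'red',ce.round(1),s[4],plane(c,n,ce,.036)[0].round(4))
    g,_=blobs(im,(0,0,150),(180,40,255),roi)
    for ce,s in g: print(n,'grey',ce.round(1),s,plane(c,n,ce,.036)[0].round(4))
    o,_=blobs(im,(8,200,150),(20,255,255),(220,200,310,250))
    for ce,s in o: print(n,'orange',ce.round(1),s)
a=[cv2.resize(cv2.imread("pics/scene0.png")[235:325,300:390],(400,400),interpolation=2),cv2.resize(cv2.imread("pics/side0.png")[255:335,200:280],(400,400),interpolation=2)]
cv2.imwrite("pics/rod.png",np.hstack(a))
E
```

```text
scene red [350.4 292.1] 17 [0.5009 0.35   0.036 ]
scene red [355.5 302. ] 10 [0.5084 0.3794 0.036 ]
scene grey [340.7 274.9] [331 259  20  33 131] [0.4888 0.295  0.036 ]
scene grey [352.8 296.8] [350 293   7   9  32] [0.5046 0.3642 0.036 ]
scene grey [357.2 304.2] [356 303   3   3   5] [0.5088 0.3866 0.036 ]
scene orange [276.5 229.8] [266 218  25  24 174]
side red [233. 301.] 9 [0.4949 0.3523 0.036 ]
side grey [249.5 285.3] [233 274  34  25 186] [0.4912 0.2882 0.036 ]
side grey [226.3 301.4] [222 298   9   8  40] [0.5067 0.3601 0.036 ]
side grey [218.1 307.3] [217 305   4   5  12] [0.5115 0.3845 0.036 ]
side orange [256.4 225. ] [253 216   8  19 135]
side orange [279.8 233.3] [265 227  21  13  95]
```

View pics/rod.png

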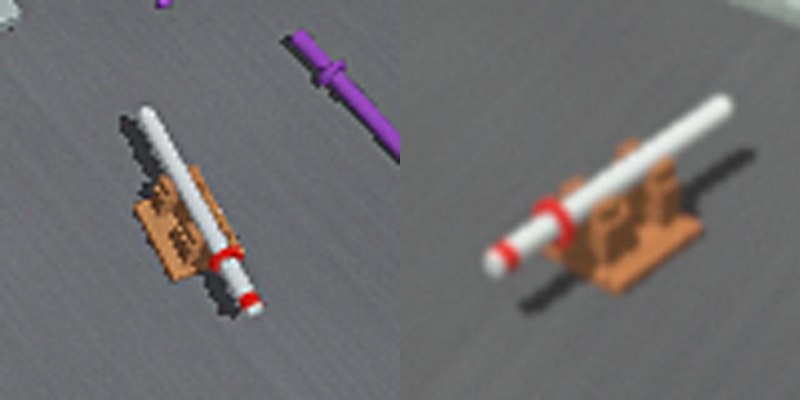

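The rod lies at about 12° to world y, tip towards -y, and its grip zone is near (0.505, 0.364). I'll move above it and look at both the rod and the bench with the arm out of the way.

```bash
python3 -m crank '[[1,-0.72,1.0,0,-0.03],[1,-0.72,1.0,0,-0.03],[1,-0.72,1.0,0,-0.03],[1,-0.72,1.0,0,-0.03],[1,-0.72,1.0,0,-0.03]]' && python3 -m crank '[[1,0,0.25,0,0],[1,0,0.25,0,0],[1,0,0.25,0,0]]'
python3 - <<'E'
from h import *
import pickle
C={}
for n in("scene","side","wrist"):
    C[n]=get_calibration(n);im=get_image(n);cv2.imwrite(f"pics/{n}1.png",im[:,:,::-1])
pickle.dump(C,open('c1.pkl','wb'));s=get_state();print(s['time'],s['position'],s['tool_rot'])
s=cv2.resize(cv2.imread("pics/scene1.png")[130:270,180:320],(560,560),interpolation=2)[:560]
b=cv2.resize(cv2.imread("pics/side1.png")[160:265,230:370],(560,420),interpolation=2)
cv2.imwrite("pics/sc1c.png",s);cv2.imwrite("pics/sd1c.png",b)
E
```

```text
time: 0.78
position: [0.5025, 0.2056, 0.2228]
tool_rot: [-2.409, -2.013, -0.001]
ft_force: [0.4, -0.3, 0.2]
grip_width: 0.998
grip_force: 0.0
time: 1.15
position: [0.5065, 0.2488, 0.2221]
tool_rot: [2.421, 2.001, -0.002]
ft_force: [0.6, -0.2, -0.2]
grip_width: 0.995
grip_force: 0.0
1.3 [0.50662474 0.24830429 0.2224104 ] [ 2.42259586e+00  1.99923735e+00 -8.71752526e-04]
```

View pics/wrist1.png

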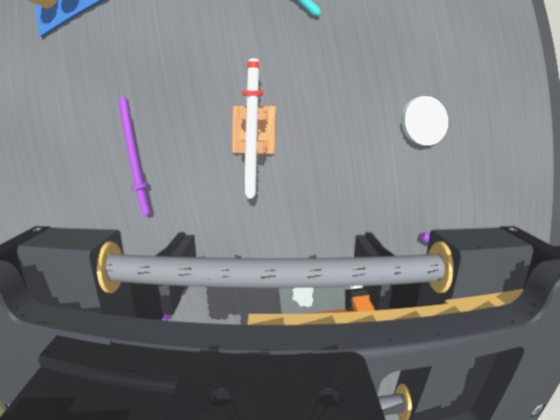

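View pics/sd1c.png

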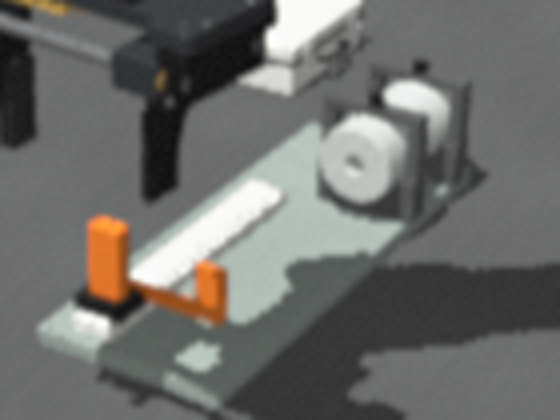

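The wrist view shows the rod from about (253,60) at the red band to (250,197) at the tip, with the collar at (252,93). In the side crop, the bore mouth is at about (355,162), which is full-image (319,200).

```bash
python3 - <<'E'
from h import *
import pickle
C=pickle.load(open('c1.pkl','rb'));n='wrist';c=C[n]
im=cv2.imread("pics/wrist1.png")[:,:,::-1].copy()
hsv=cv2.cvtColor(im,cv2.COLOR_RGB2HSV)
w=(hsv[...,1]<40)&(hsv[...,2]>140); red=((hsv[...,0]<5)|(hsv[...,0]>174))&(hsv[...,1]>150)
m=w|red;k=np.zeros_like(m);k[55:205,238:268]=1;m&=k
rows=[(np.nonzero(m[v])[0].mean(),v,m[v].sum()) for v in range(55,205) if m[v].sum()>3]
print(rows[0],rows[-1])
pts=plane(c,n,[[r[0],r[1]] for r in rows if r[2]<14],.036)[:,:2]
vx,vy,x0,y0=cv2.fitLine(pts.astype(np.float32),cv2.DIST_HUBER,0,.01,.01).ravel();d=np.array([vx,vy]);d*=np.sign(d[1])
print('dir',d,'turn deg',np.degrees(np.arctan2(d[0],d[1])))
t=pts@d;t0=np.array([x0,y0])@d;print('ends',np.array([x0,y0])+d*(t.min()-t0),np.array([x0,y0])+d*(t.max()-t0),t.max()-t.min())
R,_=cv2.connectedComponents((red&k).astype(np.uint8))
nn,l,s,ce=cv2.connectedComponentsWithStats((red&k).astype(np.uint8))
for i in range(1,nn):
    if s[i][4]>8: p=plane(c,n,ce[i],.036)[0];print('red',ce[i],s[i][4],p,p[:2]@d-t0)
# rod, collar from side/scene already; mouth from side
print('mouth side@z.06',plane(C['side'],'side',[318.75,200.5],.06))
# wrist0 plate
C0={'fovy': 65.70646984690485, 'cx': 274.66914730656487, 'cy': 204.84707669895155, 'R': np.array([[ 0.9999961 ,  0.00103316, -0.00259431],[ 0.00164844, -0.96829931,  0.24978738],[-0.002254  , -0.24979069, -0.96829723]]), 't': np.array([-0.64875176, -0.03075685,  0.38955159])}
im0=cv2.imread("pics/wrist0.png");g=cv2.cvtColor(im0,6).astype(float)
gx=cv2.Sobel(g,-1,1,0)
def edge(rng,lo,hi,sg,z):
    q=[]
    for v in rng:
        r=sg*gx[v,lo:hi];i=int(r.argmax());i=min(max(i,1),hi-lo-2)
        a,b,e=r[i-1:i+2];q.append([lo+i+.5*(a-e)/(a-2*b+e+1e-9),v])
    p=plane(C0,n,q,z)[:,:2]
    f=cv2.fitLine(p.astype(np.float32),cv2.DIST_HUBER,0,.01,.01).ravel();f[:2]*=np.sign(f[1])
    print('edge',q[0],q[-1],f, 'deg',np.degrees(np.arctan2(f[0],f[1])),'x@y=.05',f[2]+(.05-f[3])*f[0]/f[1])
edge(range(135,225),125,145,1,.014);edge(range(130,225),232,262,-1,.014)
edge(range(145,230),190,208,1,.024);edge(range(145,230),220,234,-1,.024)
b,mm=blobs(im0[:,:,::-1].copy(),(5,170,120),(20,255,255),(125,85,240,140))
for ce,s in b: print('orange',ce,s)
E
```

```text
(np.float64(252.5), 55, np.int64(30)) (np.float64(252.65217391304347), 204, np.int64(23))
dir [0.22762312 0.9737493 ] turn deg 13.157174
ends [0.48734348 0.2870494 ] [0.50301604 0.35409506] 0.06885309956442376
red [249.42105263  63.89473684] 19 [0.50505012 0.38281494 0.036     ] 0.06988118764792556
red [255.66666667  64.        ] 18 [0.51149544 0.38132239 0.036     ] 0.06989492583269341
red [252.09615385  92.59615385] 52 [0.50191361 0.35143115 0.036     ] 0.03860729935044688
mouth side@z.06 [[ 0.498404  -0.1250656  0.06     ]]
edge [np.float64(134.8101851851843), 135] [np.float64(134.58333333333044), 224] [ 0.09175795  0.99578136  0.47481042 -0.00290032] deg 5.264748 x@y=.05 0.479685
edge [np.float64(249.1000000000004), 130] [np.float64(241.69402985074476), 224] [0.09544931 0.9954343  0.6147021  0.00558713] deg 5.4771805 x@y=.05 0.61896074
edge [np.float64(201.0822784810137), 145] [np.float64(197.4107142857216), 229] [0.09595991 0.99538517 0.56294596 0.00713888] deg 5.506571 x@y=.05 0.567078
edge [np.float64(227.68784530386569), 145] [np.float64(222.60967741935232), 229] [ 0.0914036   0.9958139   0.5923636  -0.00409146] deg 5.24436 x@y=.05 0.59732854
```

The bench axis is yawed about 5.4°, passes x=0.514 at y=0.05, and the mouth is near (0.498,-0.125). The rod's middle is at (0.493,0.314), with its axis at 13.2°. I'll grasp it 57 mm out from the middle.

```bash
python3 -m crank '[[0.5,0,0.6,-0.3,-0.006],[0.5,0,0.6,-0.6,-0.006],[0.5,0,0.6,-0.6,-0.006],[0.5,0,0.6,-0.6,-0.006]]' 50 && python3 -m crank '[[0.5,0,0,-0.2,0],[0.5,0,0,-0.425,0],[0.5,0,0,-0.425,0],[0.5,0,0,-0.425,0]]' && python3 - <<'E'
from h import *
import cv2
cv2.imwrite("pics/wrist2.png",get_image("wrist")[:,:,::-1])
a=get_image("side")[:,:,::-1];b=get_image("scene")[:,:,::-1]
cv2.imwrite("pics/m2.png",np.hstack([cv2.resize(b[230:330,290:390],(400,400),interpolation=2),cv2.resize(a[250:330,190:270],(400,400),interpolation=2)]))
print(get_state()['position'],get_state()['tool_rot'])
E
```

```text
time: 1.8
position: [0.503, 0.3699, 0.0983]
tool_rot: [-2.454, -1.959, 0.012]
ft_force: [0.2, -1.6, 0.5]
grip_width: 0.632
grip_force: 0.0
time: 2.3
position: [0.508, 0.3699, 0.0202]
tool_rot: [2.459, 1.954, 0.005]
ft_force: [0.4, -0.1, 0.8]
grip_width: 0.502
grip_force: 0.0
[0.50779746 0.37082247 0.02041482] [2.45802463 1.95555977 0.00702863]
```

View pics/m2.png

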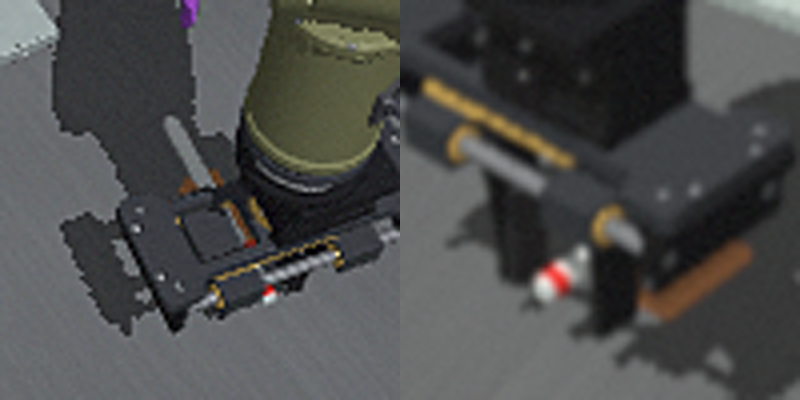

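The rod's red-banded end sits between the open fingers, slightly off-centre. I'll trim the position and grip.

```bash
python3 -m crank '[[0.5,-0.008,0,-0.016,0],[0,-0.008,0,-0.016,0],[0,-0.008,0,-0.016,0],[0,-0.008,0,-0.016,0],[0,-0.008,0,-0.016,0]]' 50 && python3 -m crank '[[0,0,0,0,0],[0,0,0,0.1,0],[0,0,0,0.25,0],[0,0,0,0.4,0],[0,0,0,0.4,0]]' && python3 - <<'E'
from h import *
import cv2
for n in("side","scene"):
    cv2.imwrite(f"pics/{n}3.png",get_image(n)[:,:,::-1])
s=get_state();print(s['position'],s['tool_rot'],s['grip_width']*87,s['ft_force'],s['torque'])
a=cv2.imread("pics/side3.png");b=cv2.imread("pics/scene3.png")
cv2.imwrite("pics/m3.png",np.hstack([cv2.resize(b[220:320,280:380],(400,400),interpolation=2),cv2.resize(a[220:320,190:290],(400,400),interpolation=2)]))
E
```

```text
time: 3.08
position: [0.505, 0.37, 0.0145]
tool_rot: [2.457, 1.956, 0.002]
ft_force: [4.5, -1.2, -0.3]
grip_width: 0.133
grip_force: 13.6
time: 3.7
position: [0.5054, 0.3718, 0.098]
tool_rot: [-2.457, -1.957, -0.009]
ft_force: [-0.1, -0.6, -1.0]
grip_width: 0.12
grip_force: 49.1
[0.50372832 0.36995918 0.09429628] [-2.45754980e+00 -1.95667862e+00  1.10614713e-03] 10.258249903106206 [ 0.02360276  0.46034858 -1.77384306] [0.02366563 0.02572585 0.05753166]
```

View pics/m3.png

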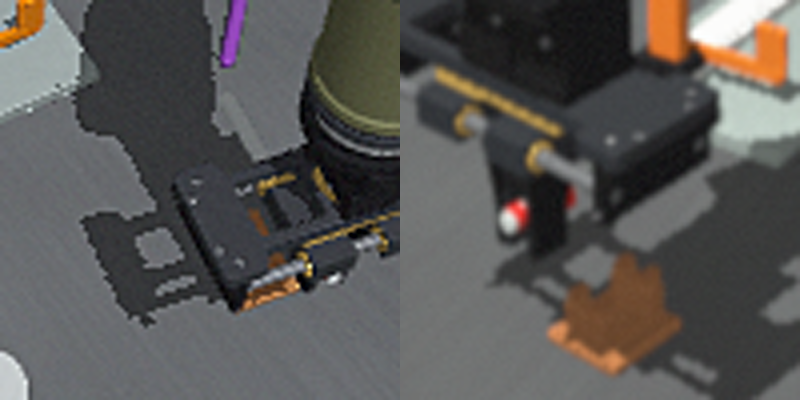

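The rod is held and lifted clear, and the rack is empty. I'll carry it over the bench axis and check alignment and tilt there.

```bash
python3 -m crank '[[0,0.01,-0.2,0.1,0.01],[0,0.02,-0.5,0.1,0.0215],[0,0.02,-0.8,0.1,0.0215],[0,0.035,-1,0.1,0.0215],[0,0.035,-1,0.1,0.0215]]' && python3 -m crank '[[0,0,-0.3,0,0],[0,0,-0.55,0,0],[0,0,-0.745,0,0],[0,0,-0.745,0,0],[0,0,-0.745,0,0]]' && python3 - <<'E'
from h import *
import pickle
C={}
p=[get_state()]
for n in("side","scene","wrist"):
    C[n]=get_calibration(n);cv2.imwrite(f"pics/{n}4.png",get_image(n)[:,:,::-1]);p.append(get_state())
C['pos']=np.mean([s['position'] for s in p],0);print(C['pos'],[s['tool_rot'].round(3) for s in p]);pickle.dump(C,open('c4.pkl','wb'))
a=cv2.imread("pics/side4.png");b=cv2.imread("pics/scene4.png")
T=np.array([.498,-.125,.06])
for n in("scene","side"): print(n,proj(C[n],n,[T,T+[.0014,.015,.074]]).round(1))
cv2.imwrite("pics/m4.png",np.hstack([cv2.resize(b[130:250,190:310],(400,400),interpolation=2),cv2.resize(a[150:250,250:350],(400,400),interpolation=2)]))
E
```

```text
time: 4.42
position: [0.5108, 0.1649, 0.1127]
tool_rot: [2.328, 2.11, -0.007]
ft_force: [0.2, 0.9, -1.9]
grip_width: 0.119
grip_force: 49.1
time: 5.05
position: [0.5108, 0.0227, 0.1136]
tool_rot: [-2.317, -2.118, 0.001]
ft_force: [0.4, 0.3, -2.0]
grip_width: 0.119
grip_force: 49.1
[0.51100798 0.02299795 0.11380236] [array([-2.317e+00, -2.118e+00,  1.000e-03]), array([-2.316, -2.12 ,  0.   ]), array([-2.316, -2.121,  0.   ]), array([-2.316, -2.121,  0.   ])]
scene [[257.8 179.3]
 [259.1 165.7]]
side [[318.9 200.5]
 [317.8 178.7]]
```

View pics/m4.png

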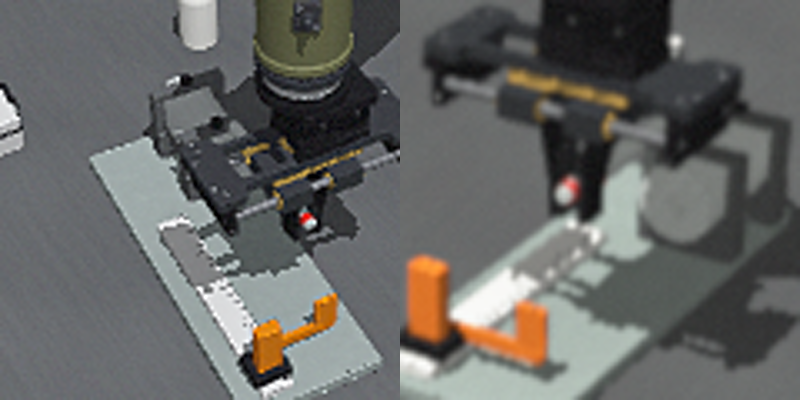

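The rod is over the scale side of the plate with its red-banded end visible, but the gripper hides the tip in both views. I'll check its tilt numerically in the lift picture, where part of it showed beyond the gripper.

```bash
python3 - <<'E'
from h import *
n='scene';c=get_calibration(n);g=cv2.imread("pics/scene3.png")
d=np.array([.2276,.9737,0]);G=np.array([.5047,.370,.115])
for t in(-.132,-.12,-.10,-.08,-.06,-.04): print(t,proj(c,n,[G+d*t,G+d*t-[0,0,.01]]).round(1).tolist())
hs=cv2.cvtColor(g,cv2.COLOR_BGR2GRAY)
print('cols',list(range(325,356,1)))
for v in range(236,272,2): print(v,hs[v,325:356].tolist())
E
```

```text
-0.132 [[335.8, 242.7], [335.4, 244.8]]
-0.12 [[337.8, 246.1], [337.3, 248.3]]
-0.1 [[341.1, 252.0], [340.7, 254.1]]
-0.08 [[344.6, 258.0], [344.1, 260.1]]
-0.06 [[348.1, 264.2], [347.5, 266.2]]
-0.04 [[351.7, 270.5], [351.1, 272.5]]
cols [325, 326, 327, 328, 329, 330, 331, 332, 333, 334, 335, 336, 337, 338, 339, 340, 341, 342, 343, 344, 345, 346, 347, 348, 349, 350, 351, 352, 353, 354, 355]
236 [54, 52, 55, 59, 57, 53, 50, 55, 111, 104, 44, 58, 79, 80, 107, 107, 102, 107, 104, 103, 102, 107, 104, 105, 102, 103, 104, 103, 101, 104, 107]
238 [53, 53, 53, 57, 57, 52, 51, 49, 52, 112, 105, 104, 106, 104, 105, 104, 104, 102, 102, 105, 105, 103, 102, 107, 103, 105, 102, 103, 105, 103, 111]
240 [53, 49, 55, 59, 52, 52, 55, 46, 54, 111, 105, 105, 109, 106, 103, 105, 106, 106, 108, 102, 104, 106, 106, 102, 104, 107, 105, 104, 108, 107, 110]
242 [58, 54, 52, 52, 52, 53, 54, 58, 54, 110, 105, 103, 103, 106, 105, 106, 107, 108, 105, 105, 107, 105, 108, 107, 105, 104, 108, 108, 106, 109, 85]
244 [55, 53, 57, 58, 52, 57, 56, 51, 56, 116, 120, 123, 121, 120, 102, 107, 108, 107, 107, 106, 107, 104,
[... 1146 characters left out ...]
12, 35, 24, 27, 30, 34, 32, 34, 41, 37, 36]
262 [50, 56, 63, 65, 61, 62, 63, 63, 63, 61, 53, 59, 56, 53, 55, 56, 51, 65, 60, 62, 60, 64, 67, 57, 32, 25, 26, 31, 29, 19, 33]
264 [63, 61, 62, 51, 51, 53, 66, 64, 61, 65, 60, 60, 57, 65, 63, 65, 61, 55, 51, 39, 40, 31, 56, 131, 71, 108, 107, 105, 91, 23, 27]
266 [65, 59, 60, 60, 77, 58, 63, 60, 63, 59, 64, 61, 64, 52, 40, 34, 53, 123, 53, 87, 139, 118, 120, 86, 32, 24, 25, 27, 28, 32, 34]
268 [47, 64, 47, 50, 63, 65, 63, 63, 65, 60, 61, 63, 60, 62, 100, 119, 62, 45, 51, 57, 93, 37, 22, 50, 65, 67, 66, 65, 27, 25, 32]
270 [27, 50, 103, 180, 59, 60, 62, 62, 62, 64, 60, 63, 62, 59, 65, 55, 58, 53, 53, 57, 43, 23, 23, 27, 52, 67, 64, 63, 62, 64, 65]
```

The visible rod segment fits a level rod to within about 2 mm, well inside the taper's allowance. Before lowering I'll locate the cursor and mouth more exactly.

```bash
python3 - <<'E'
from h import *
import pickle
C=pickle.load(open('c1.pkl','rb'))
u=np.array([np.sin(np.radians(5.37)),np.cos(np.radians(5.37))]);v=np.array([-u[1],u[0]]);M=np.array([.498,-.125])
W0={'fovy': 65.70646984690485, 'cx': 274.66914730656487, 'cy': 204.84707669895155, 'R': np.array([[ 0.9999961 ,  0.00103316, -0.00259431],[ 0.00164844, -0.96829931,  0.24978738],[-0.002254  , -0.24979069, -0.96829723]]), 't': np.array([-0.64875176, -0.03075685,  0.38955159])}
B=lambda p:(np.array([(p-M)@u,(p-M)@v])*1e3).round(1)
for nm,n,c in(("wrist0","wrist",W0),("scene1","scene",C['scene']),("side1","side",C['side'])):
    im=cv2.imread(f"pics/{nm}.png")[:,:,::-1].copy();h=cv2.cvtColor(im,cv2.COLOR_RGB2HSV)
    m=((h[...,0]>4)&(h[...,0]<22)&(h[...,1]>170)&(h[...,2]>110)).astype(np.uint8)
    roi={'wrist0':(130,90,240,135),'scene1':(255,210,300,250),'side1':(248,210,295,245)}[nm]
    k=np.zeros_like(m);k[roi[1]:roi[3],roi[0]:roi[2]]=1;m*=k
    ys,xs=np.nonzero(m);print(nm,len(xs),xs.min(),xs.max(),ys.min(),ys.max())
    # predict cursor corners for grip centre s
    for s in(.175,.18,.185,.19):
        X=[[*(M+u*(s+a)+v*b),z] for a,b,z in((.020,-.068,.088),(0,0,.070),(0,.011,.070),(0,-.011,.07),(.006,.011,.07))]
        print(s,proj(c,n,X).round(1).tolist())
    if nm!='wrist0':
        continue
    for y in range(90,135,2): 
        q=np.nonzero(m[y])[0]; print(y,(q.min(),q.max(),len(q)) if len(q) else None)
# sleeve ellipse in side1
g=cv2.imread("pics/side1.png");h=cv2.cvtColor(g,cv2.COLOR_BGR2GRAY)
for y in range(186,216,2): print(y,h[y,304:336].tolist())
p=np.linspace(0,2*np.pi,8,endpoint=False);print(proj(C['side'],'side',[[*(M+v*.029*np.cos(a)),.06+.029*np.sin(a)] for a in p]).round(1).tolist())
E
```

```text
Traceback (most recent call last):
ValueError: zero-size array to reduction operation minimum which has no identity
```

```bash
python3 - <<'E'
from h import *
import pickle
C=pickle.load(open('c1.pkl','rb'))
u=np.array([np.sin(np.radians(5.37)),np.cos(np.radians(5.37))]);v=np.array([-u[1],u[0]]);M=np.array([.498,-.125])
W0={'fovy': 65.70646984690485, 'cx': 274.66914730656487, 'cy': 204.84707669895155, 'R': np.array([[ 0.9999961 ,  0.00103316, -0.00259431],[ 0.00164844, -0.96829931,  0.24978738],[-0.002254  , -0.24979069, -0.96829723]]), 't': np.array([-0.64875176, -0.03075685,  0.38955159])}
for nm,n,c in(("wrist0","wrist",W0),("scene1","scene",C['scene']),("side1","side",C['side'])):
    im=cv2.imread(f"pics/{nm}.png").astype(int)
    m=((im[...,2]-im[...,0]>70)).astype(np.uint8)
    roi={'wrist0':(130,90,240,135),'scene1':(255,210,300,250),'side1':(248,210,295,245)}[nm]
    k=np.zeros_like(m);k[roi[1]:roi[3],roi[0]:roi[2]]=1;m*=k
    ys,xs=np.nonzero(m);print(nm,len(xs),xs.min(),xs.max(),ys.min(),ys.max())
    for s in(.175,.18,.185,.19):
        X=[[*(M+u*(s+a)+v*b),z] for a,b,z in((.013,-.056,.088),(.027,-.08,.088),(0,.011,.070),(.006,.011,.07))]
        print(s,proj(c,n,X).round(1).tolist())
    for y in range(ys.min(),ys.max()+1,2): 
        q=np.nonzero(m[y])[0]; print(y,(q.min(),q.max(),len(q)) if len(q) else None,end=' ')
    print()
g=cv2.imread("pics/side1.png");h=cv2.cvtColor(g,cv2.COLOR_BGR2GRAY)
for y in range(184,220,3): print(y,h[y,302:340].tolist())
p=np.linspace(0,2*np.pi,8,endpoint=False);print(proj(C['side'],'side',[[*(M+v*.029*np.cos(a)),.06+.029*np.sin(a)] for a in p]).round(1).tolist())
E
```

```text
wrist0 925 134 225 100 127
0.175 [[190.6, 136.6], [217.0, 123.1], [132.8, 145.2], [133.0, 139.4]]
0.18 [[190.9, 131.2], [217.4, 117.6], [132.9, 140.4], [133.2, 134.6]]
0.185 [[191.3, 125.9], [217.9, 112.2], [133.1, 135.5], [133.4, 129.7]]
0.19 [[191.7, 120.5], [218.3, 106.8], [133.3, 130.7], [133.6, 124.9]]
100 (np.int64(196), np.int64(216), 21) 102 (np.int64(194), np.int64(220), 27) 104 (np.int64(194), np.int64(224), 31) 106 (np.int64(194), np.int64(225), 32) 108 (np.int64(194), np.int64(225), 32) 110 (np.int64(193), np.int64(225), 33) 112 (np.int64(193), np.int64(225), 33) 114 (np.int64(195), np.int64(224), 30) 116 None 118 None 120 (np.int64(134), np.int64(166), 28) 122 (np.int64(134), np.int64(207), 74) 124 (np.int64(134), np.int64(213), 78) 126 (np.int64(172), np.int64(213), 39) 
scene1 219 266 290 218 241
0.175 [[268.7, 219.6], [263.5, 226.0], [286.5, 212.2], [287.5, 213.6]]
0.18 [[269.5, 220.8], [264.3, 227.2], [287.3, 213.4], [288.3, 214.7]]
0.185 [[270.3, 222.0], [265.1, 228.4], [288.1, 214.5], [289.1, 215.9]]
0.19 [[271.1, 223.2], [265.9, 229.7], [288.9, 215.6], [289.9, 217
[... 2954 characters left out ...]
 81, 68, 55, 58, 78, 87, 106, 133]
211 [186, 191, 190, 190, 190, 189, 191, 189, 187, 183, 177, 148, 108, 83, 73, 72, 75, 80, 84, 79, 70, 65, 57, 58, 59, 62, 59, 64, 79, 85, 84, 67, 53, 62, 86, 92, 88, 85]
214 [187, 187, 187, 188, 189, 187, 188, 187, 186, 186, 188, 188, 187, 184, 183, 177, 156, 146, 144, 137, 115, 96, 94, 91, 88, 84, 81, 81, 86, 89, 81, 71, 74, 82, 79, 72, 61, 60]
217 [187, 186, 189, 189, 187, 187, 187, 185, 188, 187, 187, 187, 185, 188, 188, 188, 187, 186, 188, 186, 188, 191, 192, 191, 193, 191, 185, 164, 134, 103, 90, 80, 71, 67, 81, 99, 105, 108]
[[328.0, 203.1], [325.7, 195.9], [319.4, 191.4], [312.9, 192.3], [310.0, 198.0], [312.2, 205.1], [318.3, 209.5], [324.8, 208.8]]
```

The sleeve face matches prediction in the side view. The blade starts near 0.190, so the mouth is about 2.5 mm further out (y≈-0.1225), and there is about 25 mm of room behind the rod's end. I'll lower it to bore height.

```bash
python3 -m crank '[[0,0.005,0,-0.15,0],[0,0.005,0,-0.3,0],[0,0.005,0,-0.36,0],[0,0.005,0,-0.38,0],[0,0.005,0,-0.38,0]]' && python3 -m crank '[[0,-0.0025,-0.025,0,0],[0,-0.005,-0.05,0,0],[0,-0.007,-0.075,0,0],[0,-0.007,-0.075,0,0]]'
```

```text
time: 5.82
position: [0.513, 0.0213, 0.039]
tool_rot: [2.319, 2.118, 0.001]
ft_force: [0.2, -1.4, -1.0]
grip_width: 0.117
grip_force: 49.1
time: 6.32
position: [0.5107, 0.005, 0.0384]
tool_rot: [2.322, 2.116, -0.001]
ft_force: [-1.3, -1.0, -0.8]
grip_width: 0.119
grip_force: 49.9
```

```bash
python3 -m crank '[[0,-0.0025,-0.025,0,0],[0,-0.0025,-0.025,0,0]]' && python3 -m crank '[[0,-0.0025,-0.025,0,0],[0,-0.0025,-0.025,0,0]]'&& python3 -m crank '[[0,-0.0025,-0.025,0,0],[0,-0.0025,-0.025,0,0]]'
```

```text
time: 6.58
position: [0.5103, 0.0003, 0.0383]
tool_rot: [2.321, 2.117, -0.001]
ft_force: [-1.6, 0.1, -1.0]
grip_width: 0.117
grip_force: 49.9
time: 6.82
position: [0.5099, -0.0047, 0.0383]
tool_rot: [2.321, 2.117, -0.001]
ft_force: [-0.3, -0.2, -1.0]
grip_width: 0.119
grip_force: 50.0
time: 7.08
position: [0.5094, -0.0097, 0.0384]
tool_rot: [2.321, 2.117, -0.001]
ft_force: [-1.8, -0.8, -0.9]
grip_width: 0.114
grip_force: 50.0
```

The tip is about 18 mm past the mouth plane with no resistance. I'll continue.

```bash
python3 -m crank '[[0,-0.005,-0.05,0,0],[0,-0.0095,-0.1,0,0],[0,-0.0095,-0.1,0,0]]' && python3 -m crank '[[0,-0.0047,-0.05,0,0],[0,-0.0047,-0.05,0,0]]'
```

```text
time: 7.45
position: [0.5075, -0.0309, 0.0384]
tool_rot: [2.322, 2.115, -0.001]
ft_force: [-2.0, -1.2, -0.8]
grip_width: 0.118
grip_force: 49.9
time: 7.7
position: [0.5066, -0.0403, 0.0384]
tool_rot: [2.321, 2.116, -0.001]
ft_force: [-1.6, -0.8, -0.8]
grip_width: 0.117
grip_force: 50.0
```

```bash
cat > g.py <<'E'
import sys
from bench import get_state
s=get_state();f=s['ft_force'];a=.0936*f[0]+.9956*f[1];print('axial',round(a,2),s['position'].round(4));sys.exit(abs(a)>float(sys.argv[1]))
E
m(){ tail -0; }
python3 -m crank '[[0,-0.0014,-0.015,0,0],[0,-0.0014,-0.015,0,0]]' >o; python3 g.py 3.5 && python3 -m crank '[[0,-0.0014,-0.015,0,0],[0,-0.0014,-0.015,0,0]]' >o; python3 g.py 3.5 && python3 -m crank '[[0,-0.0014,-0.015,0,0],[0,-0.0014,-0.015,0,0]]' >o; python3 g.py 3.5 && python3 -m crank '[[0,-0.0014,-0.015,0,0],[0,-0.0014,-0.015,0,0]]' >o; python3 g.py 3.5 && python3 -m crank '[[0,-0.0014,-0.015,0,0],[0,-0.0014,-0.015,0,0]]' >o; python3 g.py 3.5; cat o
```

```text
axial -1.12 [ 0.5064 -0.0422  0.0384]
axial -1.12 [ 0.5064 -0.0422  0.0384]
axial -1.12 [ 0.5064 -0.0422  0.0384]
axial -1.12 [ 0.5064 -0.0422  0.0384]
axial -1.12 [ 0.5064 -0.0422  0.0384]
time: 7.95
position: [0.5064, -0.0422, 0.0384]
tool_rot: [2.32, 2.118, -0.0]
ft_force: [-2.8, -0.9, -0.2]
grip_width: 0.121
grip_force: 50.0False
False
False
False
False
```

```bash
sed -i 's/sys.exit(\(.*\))$/sys.exit(int(\1))/' g.py
python3 -m crank '[[0,-0.0014,-0.015,0,0],[0,-0.0014,-0.015,0,0]]' >o; python3 g.py 3.5 && python3 -m crank '[[0,-0.0014,-0.015,0,0],[0,-0.0014,-0.015,0,0]]' >o && python3 g.py 3.5 && python3 -m crank '[[0,-0.0014,-0.015,0,0],[0,-0.0014,-0.015,0,0]]' >o && python3 g.py 3.5 && python3 -m crank '[[0,-0.0014,-0.015,0,0],[0,-0.0014,-0.015,0,0]]' >o && python3 g.py 3.5; cat o
```

```text
axial -0.36 [ 0.5061 -0.0452  0.0384]
axial 0.12 [ 0.5058 -0.0484  0.0384]
axial -0.05 [ 0.5055 -0.0515  0.0384]
axial -0.13 [ 0.5053 -0.0545  0.0384]
time: 8.95
position: [0.5053, -0.0545, 0.0384]
tool_rot: [2.321, 2.117, -0.0]
ft_force: [-1.1, -0.0, 0.3]
grip_width: 0.122
grip_force: 50.0
```

```bash
python3 -m crank '[[0,-0.0014,-0.015,0,0],[0,-0.0014,-0.015,0,0]]' >o; python3 g.py 3.5 && python3 -m crank '[[0,-0.0014,-0.015,0,0],[0,-0.0014,-0.015,0,0]]' >o && python3 g.py 3.5 && python3 -m crank '[[0,-0.0014,-0.015,0,0],[0,-0.0014,-0.015,0,0]]' >o && python3 g.py 3.5 && python3 -m crank '[[0,-0.0014,-0.015,0,0],[0,-0.0014,-0.015,0,0]]' >o && python3 g.py 3.5&& python3 -m crank '[[0,-0.0014,-0.015,0,0],[0,-0.0014,-0.015,0,0]]' >o && python3 g.py 3.5; cat o
```

```text
axial 5.21 [ 0.5052 -0.0551  0.0384]
time: 9.2
position: [0.5052, -0.0551, 0.0384]
tool_rot: [-2.318, -2.118, -0.003]
ft_force: [-1.2, 5.3, -0.8]
grip_width: 0.116
grip_force: 50.0
```

Axial force is 5 N at about 64 mm depth, and the arm stopped there. I'll press slightly more to tell the bottom from friction.

```bash
python3 -m crank '[[0,-0.0005,-0.005,0,0],[0,-0.0005,-0.005,0,0]]'; python3 g.py 9;python3 -m crank '[[0,-0.0005,-0.005,0,0],[0,-0.0005,-0.005,0,0]]'; python3 g.py 9
```

```text
time: 9.45
position: [0.5052, -0.0551, 0.0384]
tool_rot: [-2.317, -2.118, -0.004]
ft_force: [-1.0, 6.4, -0.8]
grip_width: 0.116
grip_force: 50.0
axial 6.24 [ 0.5052 -0.0551  0.0384]
time: 9.7
position: [0.5052, -0.0551, 0.0385]
tool_rot: [-2.316, -2.119, -0.005]
ft_force: [-0.8, 8.8, -0.3]
grip_width: 0.116
grip_force: 50.0
axial 8.69 [ 0.5052 -0.0551  0.0385]
```

It's a hard stop, so the rod is bottomed. I'll ease the preload, open, rise straight up and look.

```bash
python3 -m crank '[[0,0.0016,0.017,0,0],[0,0.0016,0.017,0,0]]'; python3 g.py 9; python3 -m crank '[[0.32,0,0,0,0],[0.32,0,0,0,0],[0.32,0,0,0,0]]'; python3 g.py 9;  python3 -m crank '[[0.32,0,0,0.15,0],[0.32,0,0,0.4,0],[0.5,0,0,0.6,0],[0.5,0.2,0.15,0.6,0],[0.5,0.4,0.28,0.6,0]]';python3 -m crank '[[0.6,0,0,0,0],[0.6,0,0,0,0]]'
python3 - <<'E'
from h import *
import pickle
C={}
for n in("side","scene","wrist"):
    C[n]=get_calibration(n);cv2.imwrite(f"pics/{n}5.png",get_image(n)[:,:,::-1])
s=get_state();C['pos']=s['position'];print(s['position'],s['tool_rot']);pickle.dump(C,open('c5.pkl','wb'))
u=np.array([.0936,.9956]);v=np.array([-u[1],u[0]]);M=np.array([.4983,-.1225])
w=cv2.imread("pics/wrist5.png").astype(int);m=(w[...,2]-w[...,0]>70).astype(np.uint8)
n,l,st,ce=cv2.connectedComponentsWithStats(m)
for i in range(1,n):
    if st[i][4]>40: print(st[i],ce[i].round(1))
for q in(.17,.18,.19,.2):
    X=[[*(M+u*(q+a)+v*b),z] for a,b,z in((.013,-.056,.088),(.027,-.056,.088),(.013,-.08,.088),(.027,-.08,.088),(0,.011,.07))]
    print(q,proj(C['wrist'],'wrist',X).round(1).tolist())
a=cv2.imread("pics/side5.png")[150:250,240:370];b=cv2.imread("pics/wrist5.png")
cv2.imwrite("pics/m5.png",np.vstack([cv2.resize(a,(390,300),interpolation=2)[:,:390],cv2.resize(b,(390,292))]))
E
```

```text
time: 9.95
position: [0.5052, -0.055, 0.0384]
tool_rot: [-2.319, -2.118, -0.001]
ft_force: [-1.6, 2.1, -1.4]
grip_width: 0.119
grip_force: 50.0
axial 1.9 [ 0.5052 -0.055   0.0384]
time: 10.32
position: [0.5056, -0.0564, 0.0387]
tool_rot: [2.32, 2.117, 0.001]
ft_force: [-0.0, 0.2, -0.7]
grip_width: 0.303
grip_force: 0.0
axial 0.23 [ 0.5056 -0.0564  0.0387]
time: 10.95
position: [0.5868, 0.0005, 0.16]
tool_rot: [2.32, 2.115, 0.003]
ft_force: [0.5, -0.3, 0.5]
grip_width: 0.487
grip_force: 0.0
time: 11.2
position: [0.5846, -0.0005, 0.1579]
tool_rot: [-2.321, -2.117, 0.002]
ft_force: [-0.6, -0.1, -0.5]
grip_width: 0.581
grip_force: 0.0
[ 0.58439937 -0.0009921   0.15843751] [ 2.32183184e+00  2.11571227e+00 -9.98566546e-04]
[249  91  34  21 696] [265.6 100.9]
[168 120 100  11 680] [216.6 124.8]
[155 245  11  52 269] [159.1 270.5]
[384 244  10  53 215] [389.8 269.9]
[ 177  296  314   28 2681] [345.6 312.5]
0.17 [[249.5, 142.6], [249.4, 123.0], [283.2, 142.6], [283.3, 123.0], [168.4, 159.3]]
0.18 [[249.4, 128.6], [249.3, 109.0], [283.3, 128.6], [283.4, 108.9], [167.8, 146.9]]
0.19 [[249.3, 114.6], [249.3, 95.1], [283.4, 114.5], [283.4, 95.0], [167.4, 134.4]]
0.2 [[249.3, 100.7], [249.3, 81.3], [283.4, 100.6], [283.5, 81.1], [167.0, 121.9]]
```

View pics/m5.png

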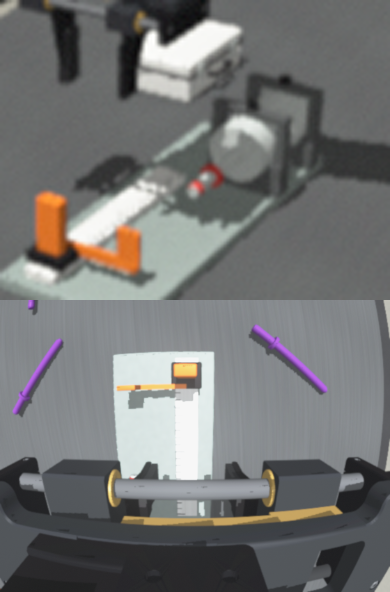

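The rod is in the bore with its collar about 45 mm out and free of the gripper. The cursor grip is at about (0.586,0.083), so I'll go over it, descend and grip.

```bash
python3 -m crank '[[0.5,0.004,0.2,0,0],[0.5,0.0075,0.418,0,0],[0.5,0.0075,0.418,0,0],[0.5,0.0075,0.418,0,0]]' 25; python3 -m crank '[[0.5,0,0,-0.2,0],[0.5,0,0,-0.4,0],[0.5,0,0,-0.525,0],[0.5,0,0,-0.525,0]]'; python3 -m crank '[[0,0,0,0,0],[0,0,0,0,0],[0,0,0,0,0],[0,0,0,0,0]]'
```

```text
time: 11.85
position: [0.5864, 0.0826, 0.1586]
tool_rot: [2.32, 2.116, -0.001]
ft_force: [0.3, 0.2, 0.8]
grip_width: 0.502
grip_force: 0.0
time: 12.35
position: [0.5848, 0.0813, 0.0513]
tool_rot: [-2.322, -2.113, 0.007]
ft_force: [-0.4, -0.6, -0.6]
grip_width: 0.503
grip_force: 0.0
time: 12.85
position: [0.5859, 0.0841, 0.0546]
tool_rot: [-2.32, -2.118, 0.002]
ft_force: [-4.5, 0.0, 6.3]
grip_width: 0.273
grip_force: 25.0
```

The grip is secure. I'll slide the cursor along the scale: about 106 mm is expected, so I'll go fast for the first 90 mm.

```bash
python3 -m crank '[[0,-0.0047,-0.05,0,0],[0,-0.0094,-0.1,0,0],[0,-0.0141,-0.15,0,0],[0,-0.0188,-0.2,0,0],[0,-0.0211,-0.225,0,0]]';python3 g.py 12 && python3 -m crank '[[0,-0.0047,-0.05,0,0],[0,-0.0094,-0.1,0,0],[0,-0.0141,-0.15,0,0],[0,-0.0188,-0.2,0,0],[0,-0.0211,-0.225,0,0]]';python3 g.py 12
```

```text
time: 13.48
position: [0.5817, 0.0393, 0.0545]
tool_rot: [-2.32, -2.117, 0.0]
ft_force: [-5.5, 2.7, 6.3]
grip_width: 0.27
grip_force: 25.0
axial 2.14 [0.5817 0.0393 0.0545]
time: 14.1
position: [0.5774, -0.0059, 0.0545]
tool_rot: [-2.32, -2.117, 0.001]
ft_force: [-4.1, 1.3, 6.4]
grip_width: 0.276
grip_force: 25.0
axial 0.9 [ 0.5774 -0.0059  0.0545]
```

```bash
python3 -m crank '[[0,-0.0014,-0.015,0,0],[0,-0.0014,-0.015,0,0]]' >o; python3 g.py 3.5 && python3 -m crank '[[0,-0.0014,-0.015,0,0],[0,-0.0014,-0.015,0,0]]' >o && python3 g.py 3.5 && python3 -m crank '[[0,-0.0014,-0.015,0,0],[0,-0.0014,-0.015,0,0]]' >o && python3 g.py 3.5 && python3 -m crank '[[0,-0.0005,-0.005,0,0],[0,-0.0005,-0.005,0,0]]' >o && python3 g.py 3.5&& python3 -m crank '[[0,-0.0005,-0.005,0,0],[0,-0.0005,-0.005,0,0]]' >o && python3 g.py 3.5; cat o
```

```text
axial 0.31 [ 0.5771 -0.009   0.0545]
axial 0.44 [ 0.5769 -0.0118  0.0546]
axial 0.1 [ 0.5766 -0.0148  0.0545]
axial 0.94 [ 0.5766 -0.0155  0.0545]
axial 1.46 [ 0.5765 -0.0164  0.0546]
time: 15.35
position: [0.5765, -0.0164, 0.0546]
tool_rot: [-2.319, -2.117, 0.001]
ft_force: [-5.3, 2.0, 7.2]
grip_width: 0.276
grip_force: 25.0
```

```bash
python3 -m crank '[[0,-0.0005,-0.005,0,0],[0,-0.0005,-0.005,0,0]]' >o; python3 g.py 3.5 && python3 -m crank '[[0,-0.0005,-0.005,0,0],[0,-0.0005,-0.005,0,0]]' >o && python3 g.py 3.5 && python3 -m crank '[[0,-0.0005,-0.005,0,0],[0,-0.0005,-0.005,0,0]]' >o && python3 g.py 3.5 && python3 -m crank '[[0,-0.0005,-0.005,0,0],[0,-0.0005,-0.005,0,0]]' >o && python3 g.py 3.5&& python3 -m crank '[[0,-0.0005,-0.005,0,0],[0,-0.0005,-0.005,0,0]]' >o && python3 g.py 3.5&& python3 -m crank '[[0,-0.0005,-0.005,0,0],[0,-0.0005,-0.005,0,0]]' >o && python3 g.py 3.5; cat o
```

```text
axial 1.54 [ 0.5764 -0.0174  0.0546]
axial 0.97 [ 0.5763 -0.0184  0.0545]
axial 1.33 [ 0.5762 -0.0194  0.0545]
axial 1.04 [ 0.5761 -0.0205  0.0546]
axial 1.36 [ 0.576  -0.0215  0.0545]
axial 1.12 [ 0.5759 -0.0225  0.0546]
time: 16.85
position: [0.5759, -0.0225, 0.0546]
tool_rot: [-2.319, -2.118, 0.001]
ft_force: [-5.2, 1.6, 8.1]
grip_width: 0.274
grip_force: 25.0
```

```bash
python3 -m crank '[[0,-0.0005,-0.005,0,0],[0,-0.0005,-0.005,0,0]]' >o; python3 g.py 3.5 && python3 -m crank '[[0,-0.0005,-0.005,0,0],[0,-0.0005,-0.005,0,0]]' >o && python3 g.py 3.5 && python3 -m crank '[[0,-0.0005,-0.005,0,0],[0,-0.0005,-0.005,0,0]]' >o && python3 g.py 3.5 && python3 -m crank '[[0,-0.0005,-0.005,0,0],[0,-0.0005,-0.005,0,0]]' >o && python3 g.py 3.5; cat o
```

```text
axial 1.77 [ 0.5758 -0.0231  0.0545]
axial 2.62 [ 0.5758 -0.0233  0.0545]
axial 5.09 [ 0.5758 -0.0233  0.0546]
time: 17.6
position: [0.5758, -0.0233, 0.0546]
tool_rot: [-2.317, -2.118, -0.002]
ft_force: [-4.7, 5.5, 6.5]
grip_width: 0.272
grip_force: 25.0
```

Contact: the cursor stopped at y=-0.0233 with the axial force up to 5 N. I'll open, rise and verify.

```bash
python3 -m crank '[[0.5,0,0,0,0],[0.5,0,0,0,0],[0.5,0,0,0,0],[0.5,0,0,0,0]]'; python3 -m crank '[[0.5,0,0,0.15,0],[0.5,0,0,0.4,0],[0.5,0,0,0.7,0],[0.5,0,0,0.7,0]]'; python3 -m crank '[[0.5,0.2,0,0,0],[0.5,0.3,-0.1,0,0],[0.5,0.3,-0.3,0,0],[0.5,0.3,-0.3,0,0]]'
python3 - <<'E'
from h import *
C={};u=np.array([.0936,.9956]);v=np.array([-u[1],u[0]]);M=np.array([.4983,-.1225])
for n in("side","scene","wrist"):
    c=get_calibration(n);im=get_image(n);cv2.imwrite(f"pics/{n}6.png",im[:,:,::-1]);w=im.astype(int)
    red=((w[...,0]-w[...,1]>90)&(w[...,1]<80)).astype(np.uint8);org=((w[...,0]-w[...,2]>70)&(red==0)&(w[...,1]>60)).astype(np.uint8)
    X=[[*(M+u*a+v*b),z] for a,b,z in((.086,0,.066),(.086,0,.07),(.106,-.068,.088),(.0495,0,.06))]
    print(n,'pred end, blade top, grip top, collar',proj(c,n,X).round(1).tolist())
    x0,y0=(proj(c,n,X).mean(0)).astype(int)
    for nm,m in(('red',red),('org',org)):
        k,l,st,ce=cv2.connectedComponentsWithStats(m)
        for i in range(1,k):
            if st[i][4]>5 and abs(ce[i]-[x0,y0]).max()<70: print(nm,st[i].tolist(),ce[i].round(1))
E
```

```text
time: 18.1
position: [0.5763, -0.0264, 0.0533]
tool_rot: [2.32, 2.117, -0.0]
ft_force: [0.4, 0.5, -0.3]
grip_width: 0.486
grip_force: 0.0
time: 18.6
position: [0.5799, -0.0262, 0.1994]
tool_rot: [2.315, 2.112, 0.013]
ft_force: [0.1, -0.2, -0.9]
grip_width: 0.499
grip_force: 0.0
time: 19.1
position: [0.6353, -0.0914, 0.1917]
tool_rot: [2.327, 2.11, -0.006]
ft_force: [-0.2, -0.3, 0.1]
grip_width: 0.502
grip_force: 0.0
side pred end, blade top, grip top, collar [[303.7, 210.9], [303.7, 209.6], [278.6, 200.1], [310.1, 207.6]]
red [310, 205, 4, 6, 9] [312.  207.7]
org [274, 198, 10, 21, 186] [278.4 207.8]
org [308, 204, 6, 4, 11] [310.3 205.5]
org [285, 209, 23, 15, 168] [299.1 216.5]
scene pred end, blade top, grip top, collar [[270.1, 195.7], [270.1, 194.8], [253.1, 202.9], [264.9, 189.5]]
red [263, 188, 6, 5, 13] [265.3 189.4]
org [203, 149, 29, 11, 37] [215.1 154.5]
org [250, 194, 25, 23, 218] [260.9 205.3]
wrist pred end, blade top, grip top, collar [[134.5, 160.5], [132.8, 161.1], [196.5, 137.7], [139.8, 196.6]]
red [139, 164, 6, 5, 12] [142.1 165.8]
red [147, 194, 4, 4, 11] [148.5 195.8]
org [183, 129, 37, 18, 585] [200.5 137.3]
org [122, 150, 87, 21, 685] [159.8 156.2]
org [131, 193, 20, 9, 103] [139.7 197.5]
```

Everything agrees: the collar and end band are where a bottomed rod puts them, and the blade is against the rod's end. The gripper is clear.

```bash
python3 -c "
from bench import *
print(close_job())"
```

```text
the job is handed in; nothing more can be done
None
```

The job is handed in: the rod is bottomed in the bore, about 64 mm deep, and released; the cursor blade touches its outer end at about 86 mm exposed, with the gripper clear of everything after about 19 s.

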